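# Mesh a splined polishing mandrel into the bench drive and keep it pressed home

### The arm

A 7-joint arm with a two-finger parallel gripper is mounted at the origin on the work surface. World frame = base frame: x ahead of the robot, y to its left, z up, the work surface at z = 0. Lengths are in m, angles in rad, forces in N, time in s.
With the tool pointing down it reaches from about 0.35 to 0.9 m from the base axis. Payload 8.1 kg.
Tool frame: the origin (TCP) lies at the very end of the fingers, on their centre line; the grasp point (between the pads) lies 19 mm behind it; z points along the fingers, y is the line along which they close (so a half turn about z gives the same grasp; the last joint's range is limited). The gripper opens to 92 mm and grips with 3 to 60 N. Pads are 19 mm wide; open, the fingers measure 130 mm over their backs; the gripper's body (75 mm by 190 mm) begins 47 mm behind the grasp point.
Start: joints at [-1.265, 0.434, 0.025, 1.573, -0.012, 1.134, -0.075], TCP at [0.248, 0.574, 0.227] pointing down, gripper open.
Joint ranges: [-2.62, 2.62], [-0.44, 2.09], [-1.27, 1.32], [0.08, 2.57], [-1.32, 4.46], [0.12, 2], [-2.74, 2.74]. Speed limits (rad/s): [2.22, 2.22, 3.01, 3.01, 3.14, 3.14, 3.14].

### API

Orientations are given as a rotation vector (axis times angle).
In Python, from cell import arm gives the robot as it stands.
- The arm moves only by the shell command python3 -m pendant 'ROWS' [FORCE]. ROWS is a JSON object of lists of equal length, an entry for each row: "slide": the shift along the tool's x, y, z in units of 0.3 m (1.0 is 0.3 m), a list of three; "dr": the turn, a rotation vector about the tool's x, y, z in units of 0.12 rad (1.0 is 0.12 rad), a list of three; "claw": the opening, from 0 (shut) to 1 (fully open). In form: {"slide": [[tx, ty, tz], ...], "dr": [[ax, ay, az], ...], "claw": [claw, ...]}. A call has 1 to 10 rows; each row shifts and turns the commanded pose from where the row before left it, along the tool's axes as they then stand; what a row does not reach is not made up. A row lasts 1/10 s, in which the tool goes at most 50 mm and 8.59 degrees, less where a joint would pass 70% of its speed; a pose out of reach is approached as far as the arm can. A call with a number of a shift or a turn outside -1 to 1 is refused whole. A call with a gripper value outside its range is refused whole. The fingers move at their own pace and stop on an object; FORCE is the grip in N (left out, the last holds). Time passes only in rows, so rows that do not move let the fingers close. It gives the time, the measured TCP pose, the force, the opening and the grip force at its end, in the units of the state.
- arm.observe(): the state, without advancing time (a new reading comes with each control period).
- arm.get_image(name): name is "side" or "top"; returns the picture (480x640x3 uint8, red, green, blue); there is no depth.
- arm.calibration(name): a dict with "K" (3x3 intrinsics, pixels), "dist" ([k1, k2, p1, p2, k3] as OpenCV has them; the pictures are not rectified), "xyz" and "orientation" of the camera in the world. Camera axes: x right, y up, looking along -z (the intrinsics and any distortion apply to the point x, -y, -z); pixel columns grow to the right and rows downward; lengths in m; the calibration is good to about 2 mm. A picture is of the moment at which its call begins. calibration takes no time and is no camera call.
- arm.sign_off(): hands the job in; it is judged then, once.
The state is a dict: "clock": time; "joints": joint angles; "dq": joint speeds; "joint_efforts": joint torques, N m; "position": TCP position; "ee_rot": TCP orientation; "force": force on the tool from outside, world axes, zero at the start; "ft_torque": the same for the moment, N m; "width": opening from 0.0 (shut) to 1.0 (fully open); "gripper_force": force on a finger pad.
Only numpy, scipy, OpenCV 4.12 (cv2) and the standard library are available. Lean on these libraries where they do the work, as an engineer would, in place of code of your own. Each camera call takes 0.05 s, during which the arm holds its last target. There are 200 camera calls.

### The job

First pull the green dust hood of the polishing drive down towards you, all the way open. Then take the blue-gripped polishing mandrel out of its wooden rack, turn it until its cross-shaped stem meshes with the cross-shaped socket of the spindle, slide it fully home so the brass collar sits on the socket's rim, and finish while still holding it pressed down there against the spring, not letting go. Leave the whistles, pipes, drill and other things where they are.

Things in the scene. Friction and masses are not known exactly. Their poses are not given: they have to be found in the camera images.
- drive: Fixed grey bench polishing drive, box 170 (x) x 160 (y) x 66 mm high. Origin: centre of its underside, on the table. Its -x side is its front, where the hood hinges down (towards the robot, yaw within 0.25 rad). The spindle axis is upright at x = -30 mm, y = 0 of this frame. Behind it a motor cap of radius 27 mm at x = +45 mm rises to z = 102 mm.
- hood (a joint): Angle of the green dust hood, rad: 0 shut (start), grows as it swings down to the front, stop at 1.5 (open, front panel level in front of the drive). Hood 0.4 kg; let go below about 0.15 rad it falls shut, past about 0.4 rad it sinks open by itself, damped, in 1 to 2 s.
- hood_hinge (a point): On the hood's hinge axis (along the drive's y), mid-width, 30 mm above the table, x = -92 mm of the drive; turns with the hood, z up the front panel. Hood is L-shaped: front panel 130 mm wide, 95 mm high, 6 mm thick up from the hinge; from its top a 5 mm lid plate reaches 102 mm back over the spindle (upper face 100 mm above the hinge when shut).
- hood_bar (a point): Middle of the upper edge of the wooden pull bar on the hood, 134 mm from the hinge (164 mm above the table when shut). The bar stands 34 mm up from the lid plate right above the front panel, 70 mm wide (drive's y), 14 mm thick (drive's x); pinch it from above or push it forward from behind with closed fingers.
- spindle (a joint): Turning angle of the spindle, rad, about the vertical, counter-clockwise from above; range -0.8 to 0.8, start anywhere in +-0.65. Stiff: it turns only above about 0.12 N m and stays where left.
- spindle_rim (a point): Centre of the mouth of the spindle's steel socket, 100 mm above the table. Turns with the spindle; its x and y axes run along the two arms of the cross-shaped slot, z up. Slot arms are 8 mm wide and 24.5 mm from end to end; steel block about 33 mm square around it; hidden below the hood while that is shut.
- ejector (a joint): Depression of the red sprung plate in the socket, m: 0 at rest, its face 20 mm below the rim; about 0.008 when the mandrel is fully home, stop at 0.0095. Spring: 4 N at rest, about 10.5 N when home; it pushes the mandrel up out of home when not held down.
- mandrel: Loose polishing mandrel, 100 mm tall, 0.13 kg, upright in the rack. Origin: centre of the stem's lower end, z up. Steel stem z 0 to 28, plus-shaped: arms along x and y, 22 mm end to end, 6 mm thick (first 4 mm: 20 and 4); brass collar radius 18, z 28 to 34; blue square grip 26 x 26, sides along x and y, z 34 to 76; cork head radius 11, z 76 to 100. Any quarter turn fits.
- mandrel_collar (a point): Centre of the underside of the mandrel's brass collar, 28 mm above the stem's end; it coincides with spindle_rim when home.
- rack: Fixed wooden rack block 90 x 90 x 40 mm; origin at the centre of its underside. The mandrel's stem stands in its central hole (diameter 28 mm, 34 mm deep), the collar resting on its top.
- dove: Red clay dove whistle, about 105 x 54 x 70 mm; origin at its foot. Leave alone.
- horn: Horn bird call, upright cone, radius 17 mm, 110 mm tall; origin at its foot. Leave alone.
- tuning_rod: Brass tuning rod lying along its x, 165 x 14 x 14 mm; origin at its underside. Leave alone.
- drill: Steel hand drill with wooden handles lying along its x, about 350 mm long, 85 mm high; origin at its underside. Leave alone.
- pipe0: Pale ash pipe section standing upright, radius 16 mm, 70 mm tall; origin at its foot. Leave alone.
- pipe1: Pale ash pipe section standing upright, radius 16 mm, 82 mm tall; origin at its foot. Leave alone.
- pipe2: Pale ash pipe section standing upright, radius 16 mm, 94 mm tall; origin at its foot. Leave alone.
- pipe3: Pale ash pipe section standing upright, radius 16 mm, 106 mm tall; origin at its foot. Leave alone.

How it is judged:
By the outcome, as a careful person would: the job done as asked, in the order asked, and still so for the second after the job is handed in, while the arm keeps its last pose, push and grip.
It also fails if it takes over 48 s, if anything falls off the work surface, if the arm or the gripper's body presses on something with over 40 N, if the wrist force passes 120 N, or if a joint passes its speed limit or range.

## Working session

There is one attempt and no reset: what is moved stays moved. The work goes in short steps, Python scripts to look and compute and a shell command to move; the robot and the scene stay as the last step left them, time stands still between calls to the robot, and variables do not carry over. Pictures are saved under pics/ and viewed, at most 10 in all, crops included, and the job is handed in when it is done.

```bash
mkdir -p pics; ls; python3 - <<'E'
from cell import arm
import cv2
for n in("side","top"):
    cv2.imwrite(f"pics/{n}0.png",arm.get_image(n)[:,:,::-1]); print(n,arm.calibration(n))
print(arm.observe())
E
```

```text
pics
side {'K': array([[555.30718646,   0.        , 318.80776689],
       [  0.        , 555.30718646, 233.56030797],
       [  0.        ,   0.        ,   1.        ]]), 'dist': array([-0.02636788,  0.        ,  0.        ,  0.        ,  0.        ]), 'xyz': array([ 0.20332964, -0.81092336,  1.01918492]), 'orientation': array([ 0.73295825, -0.17285685, -0.39982689])}
top {'K': array([[526.40567707,   0.        , 316.20941171],
       [  0.        , 526.40567707, 242.82277558],
       [  0.        ,   0.        ,   1.        ]]), 'dist': array([0.0503358, 0.       , 0.       , 0.       , 0.       ]), 'xyz': array([ 0.43561419, -0.03862674,  1.2369082 ]), 'orientation': array([ 0.08593728, -0.09322986, -1.54031663])}
{'clock': 0.1, 'joints': array([-1.26460643,  0.43513854,  0.02497567,  1.5740163 , -0.01158697,
        1.13399126, -0.07508381]), 'dq': array([-0.00057955, -0.00105488, -0.00017164, -0.00235835, -0.00129007,
        0.00175821, -0.00059279]), 'joint_efforts': array([ 3.71316259e-03, -6.69127679e+01,  9.88485105e-01, -3.15144897e+01,
       -6.04289537e-02,  3.74431140e-02,  9.49824198e-05]), 'position': array([0.24830762, 0.57305452, 0.22602871]), 'ee_rot': array([-6.37710424e-01, -3.07603687e+00,  2.20063286e-03]), 'force': array([-0.38928929, -0.12945838,  0.27227681]), 'ft_torque': array([0.01151011, 0.0001198 , 0.00567923]), 'gripper_force': 0.0, 'width': 0.9988406452694322}
```

View pics/side0.png

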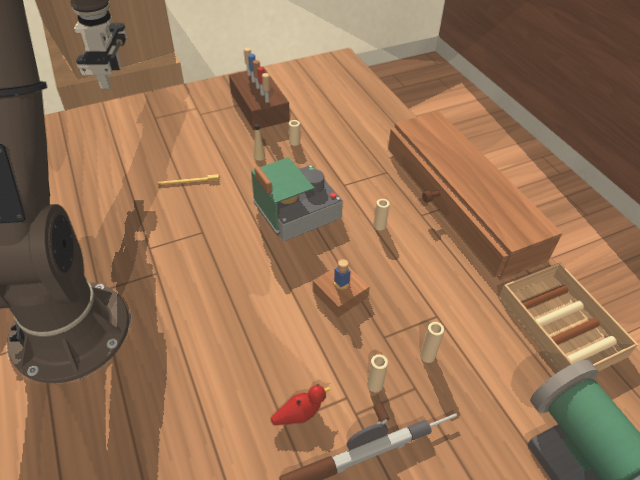

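View pics/top0.png

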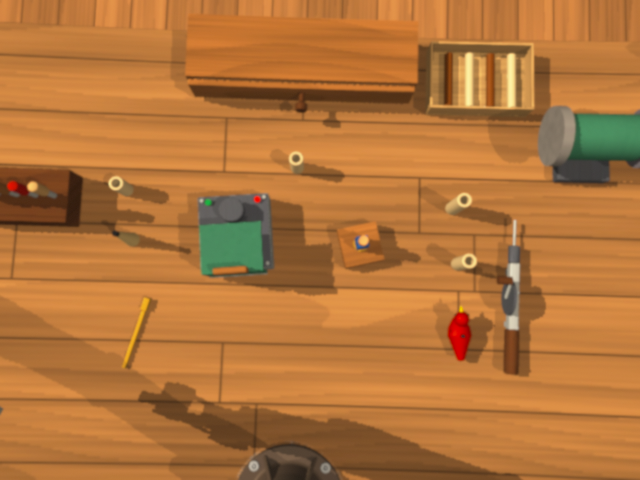

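Side view: the drive is at about (297,200), its hood bar at (262,180), and the rack and mandrel at (342,285). Top view: the bar is at (230,270) and the mandrel at (362,242). Next I'll zoom in on both.

```bash
cat > h.py <<'E'
import numpy as np, cv2
from cell import arm
from scipy.spatial.transform import Rotation as R
F=np.diag([1.,-1,-1])
def cam(n):
    c=arm.calibration(n); Rw=R.from_rotvec(c["orientation"]).as_matrix()@F  # cv cam->world
    return c["K"],c["dist"],Rw,np.array(c["xyz"])
def proj(n,P):
    K,d,Rw,t=cam(n); P=np.atleast_2d(np.array(P,float))
    return cv2.projectPoints(P,cv2.Rodrigues(Rw.T)[0],-Rw.T@t,K,d)[0][:,0]
def ray(n,uv):
    K,d,Rw,t=cam(n); p=cv2.undistortPoints(np.array([[uv]],float),K,d)[0,0]
    v=Rw@[p[0],p[1],1]; return t,v/np.linalg.norm(v)
def tri(a,b):
    (o,v),(p,w)=ray("side",a),ray("top",b)
    s=np.linalg.lstsq(np.c_[v,-w],p-o,rcond=None)[0]
    A,B=o+v*s[0],p+w*s[1]; return (A+B)/2,np.linalg.norm(A-B)
def plane(n,uv,z):
    o,v=ray(n,uv); return o+v*(z-o[2])/v[2]
def crop(img,x0,y0,w,h,s): return cv2.resize(img[y0:y0+h,x0:x0+w],None,fx=s,fy=s,interpolation=cv2.INTER_CUBIC)
E
python3 - <<'E'
import cv2,numpy as np
from h import crop
s=cv2.imread("pics/side0.png");t=cv2.imread("pics/top0.png")
a=crop(s,245,150,100,100,4);b=crop(s,305,245,100,75,4)  
c=crop(t,190,185,100,100,4);d=crop(t,325,210,100,75,4)
im=np.zeros((600,800,3),np.uint8)
im[:300,:400]=a[:300]; im[300:,:400]=b; im[:300,400:]=c[100:400] if 0 else cv2.resize(t[185:285,190:290],(400,400),interpolation=2)[60:360]
im[300:,400:]=d
im[:300,:400]=crop(s,245,155,100,75,4)
im[:300,400:]=crop(t,190,205,100,75,4)
cv2.imwrite("pics/z0.png",im)
E
```

```text
(no output)
```

View pics/z0.png

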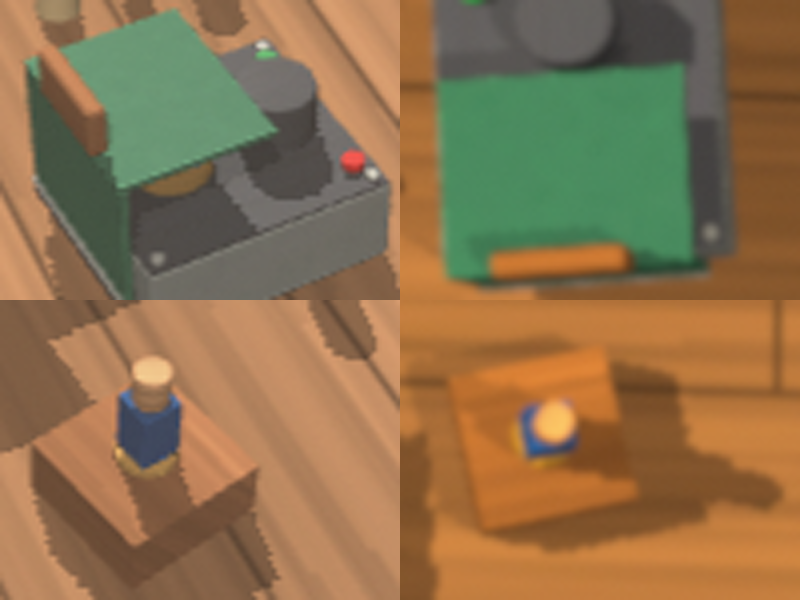

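Side crop (mapped back to full-image pixels): the lid corners, the bar, and the rack corners at its left, near and right are all visible. The cork top is at (343,263). Top crop: the same points are visible, with the cork at (364,240) and the bar at (230,270). Next I'll triangulate them.

```bash
cat > m.py <<'E'
from h import *
from scipy.optimize import least_squares
S=lambda x,y:((x+.5)/4-.5+245,(y+.5)/4-.5+155)
T=lambda x,y:((x+.5-400)/4-.5+190,(y+.5)/4-.5+205)
S2=lambda x,y:((x+.5)/4-.5+305,(y+.5-300)/4-.5+245)
T2=lambda x,y:((x+.5-400)/4-.5+325,(y+.5-300)/4-.5+210)
pts={"lid_bL":(S(178,10),T(438,80)),"lid_bR":(S(277,130),T(686,65)),"lid_fR":(S(122,187),T(692,265)),"lid_fL":(S(28,62),T(446,278)),
"bar":(S(72,80),T(559,262)),"rackBL":(S2(35,450),T2(485,530)),"rackBR":(S2(137,545),T2(637,495)),"rackTR":(S2(258,468),T2(604,347)),"cork":(S2(152,371),T2(557,420))}
if __name__=="__main__":
    for k,(a,b) in pts.items():
        p,e=tri(a,b); print(k,p.round(4),round(e,4))
    # drive fit: yaw,x,y ; local lid points
    L={"lid_bL":(7,65,130),"lid_bR":(7,-65,130),"lid_fR":(-95,-65,130),"lid_fL":(-95,65,130),"bar":(-92,0,164)}
    def wp(q,l): c,s=np.cos(q[2]),np.sin(q[2]); l=np.array(l)/1000; return np.array([q[0]+c*l[0]-s*l[1],q[1]+s*l[0]+c*l[1],l[2]])
    def f(q): return np.concatenate([np.r_[proj("side",wp(q,l))[0]-pts[k][0],proj("top",wp(q,l))[0]-pts[k][1]] for k,l in L.items()])
    r=least_squares(f,[.45,.15,0]);print("drive",r.x,r.fun.round(1))
    L2={"rackBL":(-45,45,40),"rackBR":(-45,-45,40),"rackTR":(45,-45,40)}
    def g(q): return np.concatenate([np.r_[proj("side",wp(q,l))[0]-pts[k][0],proj("top",wp(q,l))[0]-pts[k][1]] for k,l in L2.items()])
    r2=least_squares(g,[.45,-.15,.2]);print("rack",r2.x,r2.fun.round(1))
    print("bar",wp(r.x,(-92,0,164)),"spindle",wp(r.x,(-30,0,100)))
E
python3 m.py
```

```text
lid_bL [0.5963 0.2076 0.1253] 0.0021
lid_bR [0.6068 0.0763 0.1297] 0.0004
lid_fR [0.5028 0.0682 0.1296] 0.005
lid_fL [0.4921 0.1973 0.1261] 0.0038
bar [0.4996 0.1333 0.1602] 0.0027
rackBL [ 0.5214 -0.1123  0.0306] 0.0023
rackBR [ 0.5433 -0.1982  0.0374] 0.002
rackTR [ 0.6281 -0.1781  0.0366] 0.0013
cork [ 0.5755 -0.1447  0.1094] 0.0005
drive [0.59226617 0.14008963 0.08587844] [-1.1 -0.7  0.6  0.4 -0.8  0.2  0.1  0.8 -0.8  0.2  0.9 -1.3 -0.8 -1.
  0.2 -0.9 -0.1 -1.   0.5 -1.2]
rack [ 0.57423789 -0.14575035  0.24871689] [-1.  -2.   0.8  0.1 -0.6  0.4  1.3  0.2  0.2 -0.9  0.4 -0.8]
bar [0.50060521 0.13219852 0.164     ] spindle [0.56237673 0.13751644 0.1       ]
```

```bash
cat > p.py <<'E'
from h import *
def goal(yaw): # tool pointing down, tool y axis at world angle yaw
    y=np.array([np.cos(yaw),np.sin(yaw),0]); z=np.array([0,0,-1.]); return np.c_[np.cross(y,z),y,z]
def plan(p,yaw,n):
    """rows from the measured pose to TCP p, yaw (mod pi), in n equal rows"""
    o=arm.observe(); P=o["position"]; C=R.from_rotvec(o["ee_rot"])
    G=min((R.from_matrix(goal(yaw+k*np.pi)) for k in(0,1)),key=lambda g:(C.inv()*g).magnitude())
    d=(C.inv()*G).as_rotvec()/n
    print("pos",P.round(4),"yaw_y",np.arctan2(*C.as_matrix()[[1,0],1]).round(4),"joints",o["joints"].round(2),"f",o["force"].round(1),"w",round(o["width"],3),"t",o["clock"])
    print("dr/row",(d/.12).round(3))
    for i in range(n):
        Ci=C*R.from_rotvec(d*i); print((Ci.inv().apply((np.array(p)-P)/n)/.3).round(3).tolist(),end=" ")
    print()
E
python3 - <<'E'
from p import *
D=np.array([.5923,.1401]);w=.0859
u=np.array([np.cos(w),np.sin(w)])
t=D-.052*u;print(t)
plan([*t,.215],w+np.pi/2,12)
E
```

```text
[0.54049173 0.13563869]
pos [0.2483 0.5731 0.226 ] yaw_y 1.162 joints [-1.26  0.44  0.02  1.57 -0.01  1.13 -0.08] f [-0.4 -0.1  0.3] w 0.999 t 0.1
dr/row [-0.001 -0.    -0.344]
[-0.123, -0.079, 0.003] [-0.119, -0.084, 0.003] [-0.116, -0.089, 0.003] [-0.112, -0.094, 0.003] [-0.108, -0.098, 0.003] [-0.104, -0.103, 0.003] [-0.1, -0.107, 0.003] [-0.095, -0.111, 0.003] [-0.09, -0.115, 0.003] [-0.086, -0.118, 0.003] [-0.081, -0.122, 0.003] [-0.076, -0.125, 0.003]
```

```bash
python3 -m pendant '{"slide":[[-0.123,-0.079,0.003],[-0.119,-0.084,0.003],[-0.116,-0.089,0.003],[-0.112,-0.094,0.003],[-0.108,-0.098,0.003],[-0.104,-0.103,0.003],[-0.1,-0.107,0.003],[-0.095,-0.111,0.003],[-0.09,-0.115,0.003],[-0.086,-0.118,0.003]],"dr":[[0,0,-0.344],[0,0,-0.344],[0,0,-0.344],[0,0,-0.344],[0,0,-0.344],[0,0,-0.344],[0,0,-0.344],[0,0,-0.344],[0,0,-0.344],[0,0,-0.344]],"claw":[0,0,0,0,0,0,0,0,0,0]}' 10
python3 -m pendant '{"slide":[[-0.081,-0.122,0.003],[-0.076,-0.125,0.003],[0,0,0]],"dr":[[0,0,-0.344],[0,0,-0.344],[0,0,0]],"claw":[0,0,0]}'
python3 - <<'E'
from p import *
D=np.array([.5923,.1401]);w=.0859
u=np.array([np.cos(w),np.sin(w)])
t=D-.052*u
plan([*t,.143],w+np.pi/2,3)
E
```

```text
clock: 1.1
position: [0.4925, 0.2073, 0.2175]
ee_rot: [0.009, -3.141, 0.0]
force: [0.4, 0.4, 0.2]
width: 0.183
gripper_force: 0.0
clock: 1.4
position: [0.5438, 0.1288, 0.2156]
ee_rot: [-0.123, 3.138, -0.006]
force: [-0.4, 0.4, -0.2]
width: 0.01
gripper_force: 0.0
pos [0.5438 0.1288 0.2156] yaw_y 1.6492 joints [-0.42  0.34  0.12  1.76 -0.04  1.05  1.36] f [-0.4  0.4 -0.2] w 0.01 t 1.4
dr/row [-0.01   0.002 -0.021]
[0.003, 0.008, 0.081] [0.003, 0.008, 0.081] [0.003, 0.008, 0.081]
```

```bash
python3 -m pendant '{"slide":[[0.003,0.008,0.08],[0.003,0.008,0.08],[0.003,0.008,0.08],[0,0,0]],"dr":[[0,0,0],[0,0,0],[0,0,0],[0,0,0]],"claw":[0,0,0,0]}'
python3 -m pendant '{"slide":[[0.05,0,0],[0.05,0,0],[0.05,0,0]],"dr":[[0,0,0],[0,0,0],[0,0,0]],"claw":[0,0,0]}'
```

```text
clock: 1.8
position: [0.535, 0.1431, 0.1409]
ee_rot: [0.137, -3.133, 0.002]
force: [-1.2, 0.3, -0.5]
width: 0.007
gripper_force: 0.0
clock: 2.1
position: [0.4931, 0.1394, 0.145]
ee_rot: [-0.135, 3.137, 0.001]
force: [1.3, 1.1, -0.0]
width: 0.009
gripper_force: 0.6
```

```bash
python3 -m pendant '{"slide":[[0.05,0,0],[0.05,0,0],[0.05,0,0.01],[0.05,0,0.015],[0,0,0]],"dr":[[0,0,0],[0,0,0],[0,0,0],[0,0,0],[0,0,0]],"claw":[0,0,0,0,0]}'
python3 -m pendant '{"slide":[[0,0,-0.1],[0,0,-0.1],[-0.1,0,-0.1],[-0.1,0,0],[-0.1,0.1,0],[0,0.15,0],[0,0.15,0],[0,0.15,0],[0,0,0],[0,0,0]],"dr":[[0,0,0],[0,0,0],[0,0,0],[0,0,0],[0,0,0],[0,0,0],[0,0,0],[0,0,0],[0,0,0],[0,0,0]],"claw":[0,0,0,0,0,1,1,1,1,1]}'
python3 - <<'E'
from p import *
w=.2487
plan([.5755,-.145,.2],w+np.pi/2,1)
s=arm.get_image("side")[:,:,::-1];t=arm.get_image("top")[:,:,::-1]
cv2.imwrite("pics/side1.png",s);cv2.imwrite("pics/top1.png",t)
im=np.zeros((600,800,3),np.uint8)
im[:300,:400]=crop(s,230,160,100,75,4)
im[300:,:400]=crop(s,305,245,100,75,4)
im[:300,400:]=crop(t,190,220,100,75,4);im[300:,400:]=crop(t,325,210,100,75,4)
cv2.imwrite("pics/z1.png",im)
E
```

```text
clock: 2.6
position: [0.4314, 0.1339, 0.137]
ee_rot: [0.137, -3.138, 0.0]
force: [-0.5, -0.1, 0.1]
width: 0.003
gripper_force: 0.0
clock: 3.6
position: [0.5086, 0.3077, 0.2269]
ee_rot: [-0.14, 3.138, 0.0]
force: [0.7, -1.4, 0.4]
width: 0.391
gripper_force: 0.0
pos [0.5086 0.3077 0.2269] yaw_y 1.6599 joints [-0.68  0.38  0.07  1.65 -0.03  1.1   1.05] f [ 0.7 -1.4  0.4] w 0.391 t 3.6
dr/row [ 0.002  0.005 -1.33 ]
[-0.088, -1.523, 0.089]
```

View pics/z1.png

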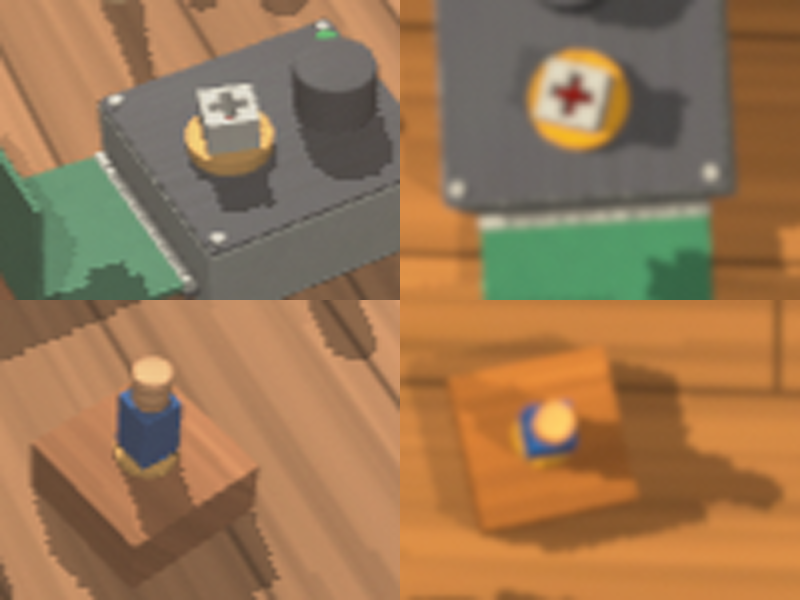

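The side and top crops show the hood fully down, with its panel level. The socket is exposed, with its cross at about side (287,186) and top (233,243). I'll zoom in further on the socket and the mandrel.

```bash
python3 - <<'E'
from h import *
s=cv2.imread("pics/side1.png");t=cv2.imread("pics/top1.png")
im=np.zeros((600,800,3),np.uint8)
im[:300,:400]=crop(s,270,174,40,30,10)
im[:300,400:]=crop(t,214,229,40,30,10)
im[300:,:400]=crop(s,322,256,40,30,10)
im[300:,400:]=crop(t,342,230,40,30,10)
cv2.imwrite("pics/z2.png",im)
E
```

```text
(no output)
```

View pics/z2.png

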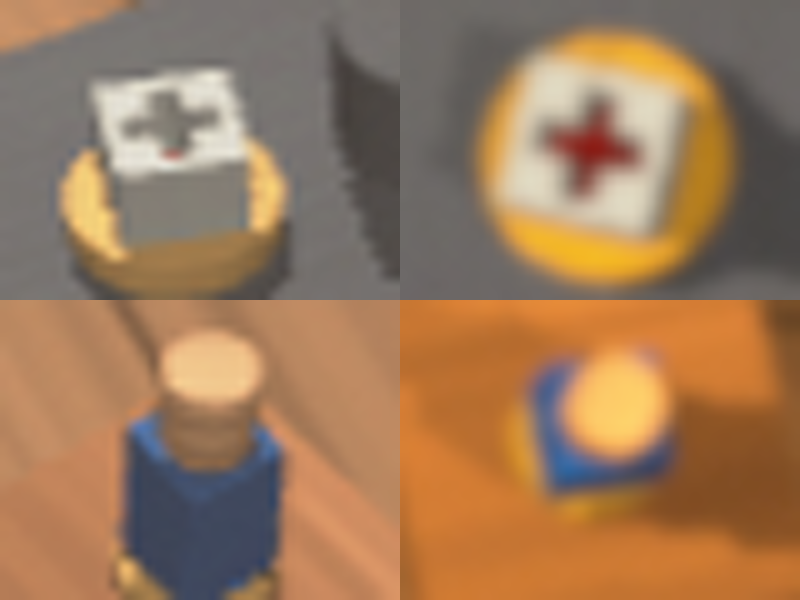

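Side zoom: the socket face corners are clear and the grip's near edge is at (342,275). Top zoom: the socket is rotated by about -14° and the grip's corners are visible. Next I'll fit both.

```bash
cat > f.py <<'E'
from h import *
from scipy.optimize import least_squares
Z=lambda x,y,x0,y0,u,v:np.array([(x-x0+.5)/10-.5+u,(y-y0+.5)/10-.5+v])
sq=[Z(*p,0,0,270,174) for p in[(92,82),(232,68),(250,157),(112,174)]]
tq=[Z(*p,400,0,214,229) for p in[(532,52),(690,95),(658,236),(497,203)]]
sm=[Z(*p,0,300,322,256) for p in[(127,430),(281,448),(200,492)]]
tm=[Z(*p,400,300,342,230) for p in[(533,372),(548,490),(668,472)]]
def cor(q,h): a=q[2]+np.arange(4)*np.pi/2+np.pi/4; return np.c_[q[0]+h*2**.5*np.cos(a),q[1]+h*2**.5*np.sin(a),np.full(4,q[3])]
def fit(s,t,h,q0,fz):
    def f(q):
        q=np.r_[q[:3],fz] if fz else q
        C=cor(q,h);a,b=proj("side",C),proj("top",C)
        return np.concatenate([min(c-x for c in [0]) if 0 else (a[np.argmin(((a-x)**2).sum(1))]-x) for x in s]+[b[np.argmin(((b-x)**2).sum(1))]-x for x in t])
    r=least_squares(f,q0[:3] if fz else q0,diff_step=1e-5);print(r.x.round(4),np.degrees(r.x[2]).round(1),r.fun.round(1))
for z in(None,.1): fit(sq,tq,.0165,[.5624,.1375,-.2,.1],z)
for z in(None,.088): fit(sm,tm,.013,[.5755,-.145,.25,.088],z)
print(tri(Z(211,366,0,300,322,256),Z(617,402,400,300,342,230)))
E
python3 f.py
```

```text
[ 0.561   0.1382 -0.2117  0.0997] -12.1 [-0.1  0.3 -1.  -0.1 -0.3 -0.1  0.1  0.   0.9  0.  -0.2 -0.7 -0.8 -0.1
  0.5 -0.4]
[ 0.561   0.1381 -0.2117] -12.1 [-0.1  0.2 -1.  -0.1 -0.3 -0.2  0.1 -0.1  0.9  0.1 -0.1 -0.6 -0.8 -0.1
  0.5 -0.4]
[ 0.5753 -0.1422  0.2204  0.0839] 12.6 [-1.3 -0.4  0.1 -0.2 -1.1  1.  -0.2 -0.4  0.7 -0.7  0.3 -1.1]
[ 0.5745 -0.1432  0.2098] 12.0 [-1.4 -1.2  0.1 -0.9 -1.3  0.2  0.5 -0.3  1.2 -0.6  0.8 -0.9]
(array([ 0.57570471, -0.14361348,  0.10875536]), np.float64(0.0013601220249977852))
```

```bash
python3 - <<'E'
from p import *
plan([.5752,-.1432,.18],.22+np.pi/2,10)
E
```

```text
pos [0.5093 0.3051 0.2269] yaw_y 1.6559 joints [-0.68  0.38  0.07  1.66 -0.03  1.1   1.05] f [-0.  -1.   0.9] w 0.479 t 3.7
dr/row [-0.001  0.001 -0.112]
[-0.009, -0.151, 0.016] [-0.007, -0.151, 0.016] [-0.005, -0.151, 0.016] [-0.003, -0.151, 0.016] [-0.001, -0.151, 0.016] [0.001, -0.151, 0.016] [0.003, -0.151, 0.016] [0.005, -0.151, 0.016] [0.007, -0.151, 0.016] [0.009, -0.151, 0.016]
```

```bash
python3 -m pendant '{"slide":[[-0.009,-0.151,0.016],[-0.007,-0.151,0.016],[-0.005,-0.151,0.016],[-0.003,-0.151,0.016],[-0.001,-0.151,0.016],[0.001,-0.151,0.016],[0.003,-0.151,0.016],[0.005,-0.151,0.016],[0.007,-0.151,0.016],[0.009,-0.151,0.016]],"dr":[[0,0,-0.112],[0,0,-0.112],[0,0,-0.112],[0,0,-0.112],[0,0,-0.112],[0,0,-0.112],[0,0,-0.112],[0,0,-0.112],[0,0,-0.112],[0,0,-0.112]],"claw":[1,1,1,1,1,1,1,1,1,1]}'
python3 -m pendant '{"slide":[[0,0,0],[0,0,0]],"dr":[[0,0,0],[0,0,0]],"claw":[1,1]}'
python3 - <<'E'
from p import *
for i in range(4):
    im=arm.get_image("top");print(arm.observe()["position"].round(4),arm.observe()["ee_rot"].round(4))
plan([.5752,-.1432,.055],.22+np.pi/2,5)
E
```

```text
clock: 4.7
position: [0.5743, -0.146, 0.179]
ee_rot: [-0.343, 3.122, -0.001]
force: [0.7, -0.2, -0.7]
width: 1.002
gripper_force: 0.0
clock: 4.9
position: [0.574, -0.1452, 0.1787]
ee_rot: [0.338, -3.123, 0.001]
force: [0.6, 0.9, -0.1]
width: 1.0
gripper_force: 0.0
[ 0.5744 -0.1431  0.1787] [-3.4270e-01  3.1227e+00  5.0000e-04]
[ 0.5746 -0.1418  0.1787] [-3.4590e-01  3.1222e+00  1.0000e-03]
[ 0.5748 -0.1412  0.1788] [-3.4780e-01  3.1219e+00  1.1000e-03]
[ 0.5748 -0.1409  0.1787] [-3.4880e-01  3.1218e+00  1.0000e-03]
pos [ 0.5748 -0.1409  0.1787] yaw_y 1.7933 joints [ 0.03  0.42  0.18  1.73 -0.09  1.    2.03] f [ 1.1  0.3 -0.3] w 0.999 t 5.1
dr/row [0.001 0.001 0.004]
[0.0, -0.002, 0.082] [0.0, -0.002, 0.082] [0.0, -0.002, 0.082] [0.0, -0.002, 0.082] [0.0, -0.002, 0.082]
```

```bash
python3 -m pendant '{"slide":[[0,-0.002,0.08],[0,-0.002,0.08],[0,-0.002,0.08],[0,-0.002,0.08],[0,-0.002,0.09],[0,0,0],[0,0,0],[0,0,0]],"dr":[[0,0,0],[0,0,0],[0,0,0],[0,0,0],[0,0,0],[0,0,0],[0,0,0],[0,0,0]],"claw":[1,1,1,1,1,1,1,1]}'
python3 - <<'E'
from p import *
plan([.5752,-.1432,.055],.22+np.pi/2,1)
E
```

```text
clock: 5.9
position: [0.5765, -0.1449, 0.057]
ee_rot: [-0.347, 3.12, -0.001]
force: [0.4, -0.0, 1.1]
width: 0.999
gripper_force: 0.0
pos [ 0.5765 -0.1449  0.057 ] yaw_y 1.7924 joints [ 0.05  0.57  0.15  1.83 -0.12  0.74  2.06] f [ 0.4 -0.   1.1] w 0.999 t 5.9
dr/row [-0.006  0.017  0.014]
[0.003, 0.007, 0.007]
```

```bash
python3 -m pendant '{"slide":[[0,0,0],[0,0,0],[0,0,0],[0,0,0],[0,0,0],[0,0,0],[0,0,0],[0,0,0]],"dr":[[0,0,0],[0,0,0],[0,0,0],[0,0,0],[0,0,0],[0,0,0],[0,0,0],[0,0,0]],"claw":[0,0,0,0,0,0,0,0]}' 45
python3 -m pendant '{"slide":[[0,0,0],[0,0,0],[0,0,-0.05],[0,0,-0.08],[0,0,-0.1],[0,0,-0.1],[0,0,-0.1],[0,0,-0.1]],"dr":[[0,0,0],[0,0,0],[0,0,0],[0,0,0],[0,0,0],[0,0,0],[0,0,0],[0,0,0]],"claw":[0,0,0,0,0,0,0,0]}'
python3 - <<'E'
from p import *
plan([.561,.138,.21],-.2117+np.pi/2,10)
E
```

```text
clock: 6.7
position: [0.5754, -0.1452, 0.0554]
ee_rot: [0.346, -3.122, -0.0]
force: [0.4, -0.0, 0.0]
width: 0.349
gripper_force: 0.0
clock: 7.5
position: [0.5751, -0.1451, 0.2155]
ee_rot: [0.346, -3.122, -0.0]
force: [1.9, -0.2, -0.8]
width: 0.281
gripper_force: 44.7
pos [ 0.5751 -0.1451  0.2155] yaw_y 1.7916 joints [ 0.02  0.39  0.19  1.68 -0.08  1.08  2.02] f [ 1.9 -0.2 -0.8] w 0.281 t 7.5
dr/row [ 0.   -0.    0.36]
[-0.016, 0.093, 0.002] [-0.012, 0.094, 0.002] [-0.008, 0.094, 0.002] [-0.004, 0.094, 0.002] [0.0, 0.094, 0.002] [0.004, 0.094, 0.002] [0.008, 0.094, 0.002] [0.012, 0.094, 0.002] [0.016, 0.093, 0.002] [0.02, 0.092, 0.002]
```

```bash
python3 -m pendant '{"slide":[[-0.016,0.093,0.002],[-0.012,0.094,0.002],[-0.008,0.094,0.002],[-0.004,0.094,0.002],[0,0.094,0.002],[0.004,0.094,0.002],[0.008,0.094,0.002],[0.012,0.094,0.002],[0.016,0.093,0.002],[0.02,0.092,0.002]],"dr":[[0,0,0.36],[0,0,0.36],[0,0,0.36],[0,0,0.36],[0,0,0.36],[0,0,0.36],[0,0,0.36],[0,0,0.36],[0,0,0.36],[0,0,0.36]],"claw":[0,0,0,0,0,0,0,0,0,0]}'
python3 -m pendant '{"slide":[[0,0,0.06],[0,0,0.06],[0,0,0],[0,0,0],[0,0,0],[0,0,0],[0,0,0],[0,0,0],[0,0,0]],"dr":[[0,0,0],[0,0,0],[0,0,0],[0,0,0],[0,0,0],[0,0,0],[0,0,0],[0,0,0],[0,0,0]],"claw":[0,0,0,0,0,0,0,0,0]}'
python3 - <<'E'
from p import *
s=arm.get_image("side")[:,:,::-1];t=arm.get_image("top")[:,:,::-1]
cv2.imwrite("pics/side3.png",s);cv2.imwrite("pics/top3.png",t)
plan([.561,.138,.152],-.2117+np.pi/2,1)
im=np.zeros((600,800,3),np.uint8)
im[:300,:400]=crop(s,250,130,80,60,5);im[300:,:400]=crop(s,270,150,50,38,8)[:300]
im[:300,400:]=crop(t,190,220,80,60,5);im[300:,400:]=crop(t,305,210,80,60,5)
cv2.imwrite("pics/z3.png",im)
E
```

```text
clock: 8.5
position: [0.5615, 0.1385, 0.2082]
ee_rot: [-0.334, -3.123, 0.0]
force: [0.1, 0.9, -1.0]
width: 0.282
gripper_force: 44.7
clock: 9.4
position: [0.562, 0.1374, 0.1726]
ee_rot: [0.331, 3.124, 0.0]
force: [-0.8, 0.7, -1.1]
width: 0.28
gripper_force: 44.7
pos [0.5619 0.1374 0.1725] yaw_y 1.3597 joints [-0.47  0.41  0.18  1.77 -0.09  0.97  1.11] f [ 0.   0.2 -1.3] w 0.282 t 9.5
dr/row [0.001 0.001 0.005]
[0.003, 0.001, 0.068]
```

View pics/z3.png

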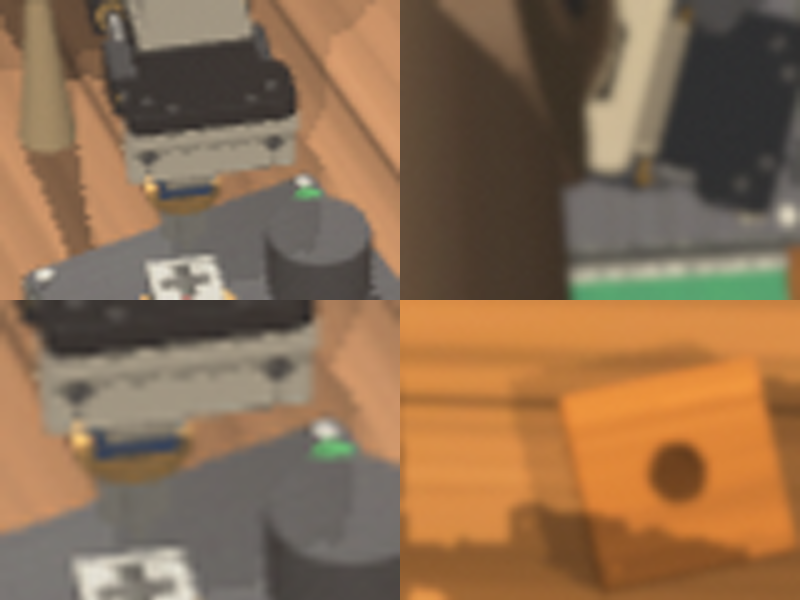

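Side crop: the mandrel is held upright with its stem right above the cross (stem about (287,180), cross (287,186)). The top view of the socket is blocked by the gripper, and the rack is empty. Next I'll check that the columns line up, then lower it.

```bash
python3 - <<'E'
from h import *
print(proj("side",[[.5619,.1374,.157],[.5619,.1374,.163],[.5619,.1374,.129],[.561,.138,.0997]]))
s=cv2.imread("pics/side3.png").astype(int)
for v in (167,168,169,170,171,172): print(v,[tuple(s[v,u]) and int(s[v,u,2]-s[v,u,0]) for u in range(274,300)])
for v in (175,177,179): print(v,s[v,276:298].mean(1).round(0).astype(int).tolist())
E
python3 -m pendant '{"slide":[[0.003,0.001,0.03],[0,0,0.03],[0,0,0.01],[0,0,0],[0,0,0],[0,0,0]],"dr":[[0,0,0],[0,0,0],[0,0,0],[0,0,0],[0,0,0],[0,0,0]],"claw":[0,0,0,0,0,0]}'
python3 - <<'E'
from p import *
plan([.561,.138,.1154],-.2117+np.pi/2,1)
E
```

```text
[[286.16934373 167.74997536]
 [286.09836769 165.8095887 ]
 [286.49471126 176.63823302]
 [286.39261144 185.60172942]]
167 [92, 91, 86, 83, 72, 120, 120, 63, -17, 12, 22, 13, 10, 2, -2, -8, -11, -17, 16, 57, 74, 76, 77, 75, 73, 73]
168 [92, 91, 92, 88, 81, 101, 98, 49, -11, -22, -19, -22, -22, -24, -24, -28, -29, -14, 25, 55, 71, 77, 76, 76, 74, 54]
169 [92, 92, 91, 90, 86, 75, 78, 46, -12, -14, 7, 16, 19, 33, 40, 53, 58, 57, 56, 66, 73, 76, 56, 45, 25, 11]
170 [93, 92, 93, 92, 88, 80, 72, 62, 57, 60, 61, 62, 62, 62, 65, 66, 64, 61, 63, 72, 55, 24, 11, 10, 7, 7]
171 [95, 92, 92, 91, 91, 86, 78, 64, 60, 62, 64, 64, 66, 64, 64, 64, 64, 44, 29, 19, 12, 8, 7, 7, 8, 9]
172 [96, 94, 92, 92, 91, 88, 85, 66, 36, 43, 52, 53, 62, 57, 44, 39, 21, 11, 9, 7, 7, 8, 8, 7, 8, 8]
175 [148, 146, 144, 141, 133, 123, 109, 108, 108, 101, 104, 106, 107, 107, 108, 105, 103, 102, 102, 103, 102, 101]
177 [127, 120, 118, 117, 118, 118, 113, 109, 107, 105, 106, 108, 106, 105, 104, 104, 103, 102, 102, 104, 104, 103]
179 [119, 119, 119, 118, 118, 118, 118, 119, 109, 104, 105, 106, 105, 104, 104, 104, 105, 104, 104, 103, 102, 103]
clock: 10.1
position: [0.5613, 0.138, 0.1516]
ee_rot: [0.331, 3.124, 0.0]
force: [-0.1, 1.1, -1.1]
width: 0.283
gripper_force: 44.7
pos [0.5613 0.138  0.1516] yaw_y 1.3597 joints [-0.46  0.43  0.18  1.79 -0.09  0.92  1.12] f [-0.1  1.1 -1.1] w 0.283 t 10.1
dr/row [0.002 0.003 0.005]
[0.001, -0.0, 0.121]
```

```bash
python3 -m pendant '{"slide":[[0.001,0,0.012],[0,0,0.012],[0,0,0.012],[0,0,0.012],[0,0,0]],"dr":[[0,0,0],[0,0,0],[0,0,0],[0,0,0],[0,0,0]],"claw":[0,0,0,0,0]}'
```

```text
clock: 10.6
position: [0.5608, 0.1378, 0.1365]
ee_rot: [-0.331, -3.124, 0.0]
force: [0.9, 0.5, -1.9]
width: 0.282
gripper_force: 44.7
```

```bash
python3 -m pendant '{"slide":[[0,0,0.012],[0,0,0.012],[0,0,0.012],[0,0,0.01],[0,0,0]],"dr":[[0,0,0],[0,0,0],[0,0,0],[0,0,0],[0,0,0]],"claw":[0,0,0,0,0]}'
```

```text
clock: 11.1
position: [0.561, 0.1378, 0.123]
ee_rot: [0.331, 3.124, -0.0]
force: [1.2, -1.5, 1.2]
width: 0.282
gripper_force: 44.7
```

```bash
python3 -m pendant '{"slide":[[0,0,0.01],[0,0,0.01],[0,0,0.008],[0,0,0],[0,0,0]],"dr":[[0,0,0],[0,0,0],[0,0,0],[0,0,0],[0,0,0]],"claw":[0,0,0,0,0]}'
python3 -m pendant '{"slide":[[0,0,0.006],[0,0,0],[0,0,0]],"dr":[[0,0,0],[0,0,0],[0,0,0]],"claw":[0,0,0]}'
```

```text
clock: 11.6
position: [0.5611, 0.1378, 0.1154]
ee_rot: [0.331, 3.123, 0.0]
force: [-1.5, -2.2, 7.0]
width: 0.281
gripper_force: 44.7
clock: 11.9
position: [0.5612, 0.1378, 0.1152]
ee_rot: [0.331, 3.123, 0.001]
force: [-6.6, -4.3, 24.7]
width: 0.281
gripper_force: 44.7
```

```bash
python3 -m pendant '{"slide":[[0,0,0],[0,0,0],[0,0,0],[0,0,0],[0,0,0],[0,0,0],[0,0,0],[0,0,0]],"dr":[[0,0,0],[0,0,0],[0,0,0],[0,0,0],[0,0,0],[0,0,0],[0,0,0],[0,0,0]],"claw":[0,0,0,0,0,0,0,0]}'
python3 - <<'E'
from h import *
s=arm.get_image("side")[:,:,::-1]
im=np.zeros((600,800,3),np.uint8)
im[:,:400]=crop(s,220,130,100,150,4);im[:,400:]=crop(s,262,150,50,75,8)
cv2.imwrite("pics/z4.png",im)
E
```

```text
clock: 12.7
position: [0.5612, 0.1378, 0.1152]
ee_rot: [0.331, 3.123, 0.001]
force: [-6.8, -4.0, 23.7]
width: 0.285
gripper_force: 44.7
```

View pics/z4.png

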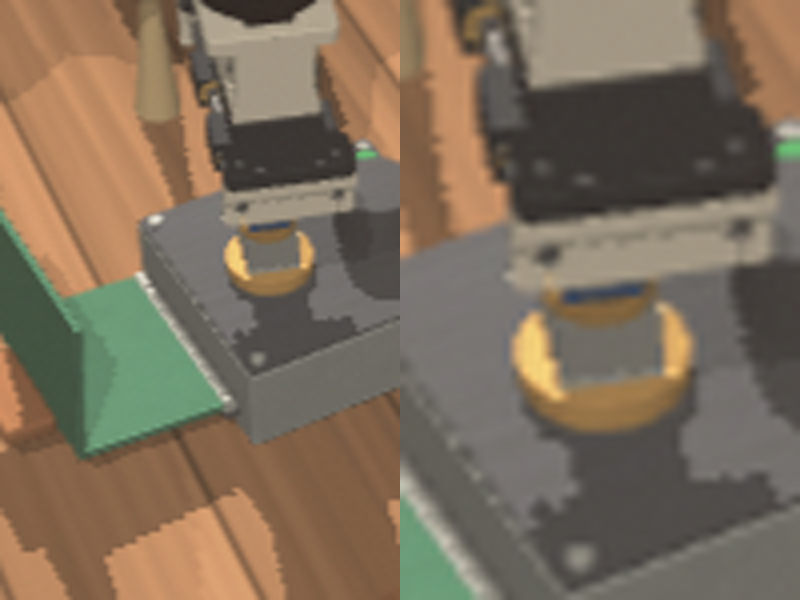

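The side crops show the collar sitting directly on the socket block at about (287,186) with no stem visible. The hood is fully open, and the hold is steady at about 24 N.

```bash
python3 -c "
from cell import arm
print(arm.sign_off())"
```

```text
the job is handed in; nothing more can be done
None
```

I opened the hood fully, then slid the mandrel home in the spindle with its collar on the rim; the job is handed in with the arm still holding it pressed down at about 24 N, after roughly 13 s of the 48 s allowed.

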